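# Tare the pan and weigh a cast wheel on the bench scale

## Task

Weigh the spoked wheel: slide the empty pan across from the wooden parking board until it is centred in the ring on the steel weighing plate, without lifting or tipping it, and let go, then press the round tare key fully down and let it come back up. Next set the spoked wheel down flat in the pan without dropping it, and only then press the long bar-shaped hold key fully down and let it come back up. Press no key at the wrong moment, and leave the pan on the plate, the wheel in it, and the solid pulley, jar and screwdriver where they are.

Things in the scene. Friction and masses are not known exactly. Their poses are not given: they have to be found in the camera images.
- pan: Shallow round open aluminium pan: underside 116 mm, rim 130 mm across, 42 mm high, floor 5 mm, wall 3 mm; black handle 18 mm wide, 12 mm thick along the pan's own -x, 61 to 167 mm from the centre, its middle 32 mm above the underside. Origin: centre of the underside; z up. It starts on the parking board, handle roughly towards the robot.
- plate: Weighing plate, fixed: steel slab 170 mm (x) by 178 mm (y), 8 mm thick, with a dark ring 142 mm across that shows the pan's place. Origin: centre of the underside, 50 mm above the bench; its top is 58 mm above the bench. It lies left or right of the parking board on one grey plinth (190 x 370 mm).
- parking: Wooden parking board, fixed: same size, height, ring and origin as the weighing plate, beside it along its own y (centres 182 mm apart, 4 mm gap, tops level).
- wheel: The spoked wheel: aluminium casting, rim 80 mm across and 12 mm high, six thin spokes (10 mm high), central round hub 22 mm across and 46 mm high, hub upright. Origin: centre of the underside; z up along the hub. It starts on a fixed plywood board (250 x 120 mm, 8 mm thick) beside the solid pulley.
- pulley: The solid pulley (bystander): same outline and the same hub as the wheel (80 mm across, 14 mm high, hub 22 mm across and 46 mm high) but with a full disc and no spokes. Origin: centre of the underside. It lies on the same plywood board, either nearer or farther than the wheel.
- jar: Bystander: brown glass jar with a black lid, 68 mm across, 100 mm high. Origin: centre of the underside.
- driver: Bystander: screwdriver with a wooden handle, 190 mm long, lying on the bench near the robot.
- tare (a joint): Travel of the round tare key in m: 0 = up, 0.006 = fully down; it springs back. About 5 N presses it fully.
- tare_top (a point): Centre of the top of the round tare key (white cap 48 mm across, about 64 mm above the bench when up), on the flat top of the grey indicator box (190 x 120 mm, 42 mm high). It goes straight down 6 mm and stays 4 mm proud of its black collar.
- hold (a joint): Travel of the bar-shaped hold key in m: 0 = up, 0.006 = fully down; it springs back. About 5 N presses it fully.
- hold_top (a point): Centre of the top of the bar-shaped hold key (white rectangular cap 66 x 26 mm, long side along the box, about 64 mm above the bench when up), on the same indicator box, 92 mm from the round key. It goes straight down 6 mm and stays 4 mm proud of its black collar.
Not all that is in view belongs to the job. Leave any turquoise look-alike of the wheel alone.

How it is judged:
By the outcome, as a careful person would: the job done as asked, in the order asked, and still so for the second after the job is handed in, with the robot touching nothing.
It also fails if it takes over 72 s, if anything falls off the work surface, if the arm or the gripper's body presses on something with over 40 N, if the wrist force passes 120 N, or if a joint passes its speed limit or range.

## Robot

A 6-joint arm with a two-finger parallel gripper is mounted at the origin on the work surface. World frame = base frame: x ahead of the robot, y to its left, z up, the work surface at z = 0. Lengths are in m, angles in rad, forces in N, time in s.
With the tool pointing down it reaches from about 0.35 to 0.975 m from the base axis. Payload 4.9 kg.
Tool frame: the origin (TCP) lies at the centre of the arm's flange, where the gripper is bolted on; the fingertips stand 173 mm ahead of it and the grasp point (between the pads) lies 155 mm ahead of it (arm.hold_point_z is the distance from the TCP to the grasp point, in m); z points along the fingers, y is the line along which they close (so a half turn about z gives the same grasp; the last joint's range is limited). The gripper opens to 85 mm and grips with 20 to 120 N. Pads are 22 mm wide; open, the fingers measure 114 mm over their backs; the gripper's body (76 mm by 85 mm) begins 54 mm behind the grasp point. The pads swing forward as they close: fully open they stand 13 mm farther back than shut.
Start: joints at [1.021, 0.053, 1.613, -0, 1.476, -0.119], TCP at [0.261, 0.568, 0.405] pointing down, gripper open.
Joint ranges: [-3.01, 3.01], [-1.01, 2.22], [0.06, 2.58], [-1.02, 4.17], [0.09, 2.62], [-3.14, 3.14]. Speed limits (rad/s): [2.57, 2.57, 3.14, 3.14, 3.14, 3.14].

## Interface

Orientations are given as a unit quaternion [w, x, y, z].
In Python, from workcell import arm, optics gives the robot as it stands.
- The arm moves only by the shell command python3 -m crank 'ROWS' [FORCE]. ROWS is JSON, a list that holds one entry, the list of rows, each a list of 5 numbers: the finger opening in mm, from 0 to 85.4, then the shift along the tool's x, y, z in mm, then the turn about the tool's z in degrees. A call has 1 to 12 rows; each row shifts and turns the commanded pose from where the row before left it, along the tool's axes as they then stand; what a row does not reach is not made up. A row lasts 1/8 s, in which the tool goes at most 62.5 mm and 10.7 degrees, less where a joint would pass 70% of its speed; a pose out of reach is approached as far as the arm can. A call is refused whole if a number of a shift passes 62.5 or a number of a turn 10.7, either way. A call with a gripper value outside its range is refused whole. The fingers move at their own pace and stop on an object; FORCE is the grip in N (left out, the last holds). Time passes only in rows, so rows that do not move let the fingers close. It gives the time, the measured TCP pose, the force, the opening and the grip force at its end, in the units of the state.
- arm.sense(): the state, without advancing time (a new reading comes with each control period).
- optics.read_camera(name): name is "side" or "top" or "wrist"; returns the picture (384x512x3 uint8, red, green, blue); there is no depth.
- optics.get_calibration(name): a dict with "camera_matrix" (3x3 intrinsics, pixels), "extrinsics" (4x4, takes a point from camera to world coordinates). Camera axes: x right, y up, looking along -z (the intrinsics and any distortion apply to the point x, -y, -z); pixel columns grow to the right and rows downward; lengths in m; the calibration is good to about 2 mm. A picture is of the moment at which its call begins: read the wrist's pose just before it. get_calibration takes no time and is no camera call; for the wrist camera it gives the pose at the moment of the call.
- arm.job_done(): hands the job in; it is judged then, once.
The state is a dict: "t": time; "joint_pos": joint angles; "qd": joint speeds; "joint_efforts": joint torques, N m; "position": TCP position; "tcp_rot": TCP orientation; "ft_force": force on the tool from outside, world axes, zero at the start; "wrist_torque": the same for the moment, N m; "gripper_width": finger opening in m; "grasp_force": force on a finger pad.
Only numpy, scipy, OpenCV 4.12 (cv2) and the standard library are available. Lean on these libraries where they do the work, as an engineer would, in place of code of your own. Each camera call takes 0.05 s, during which the arm holds its last target. There are 200 camera calls.

## Working session

There is one attempt and no reset: what is moved stays moved. The work goes in short steps, Python scripts to look and compute and a shell command to move; the robot and the scene stay as the last step left them, time stands still between calls to the robot, and variables do not carry over. Pictures are saved under pics/ and viewed, at most 10 in all, crops included, and the job is handed in when it is done.

```bash
ls; mkdir -p pics; python3 - <<'E'
from workcell import arm, optics
import cv2, numpy as np
np.set_printoptions(precision=4,suppress=True)
s=arm.sense();print(s)
for n in("top","side","wrist"):
    c=optics.get_calibration(n);print(n,c)
    cv2.imwrite(f'pics/{n}0.png',cv2.cvtColor(optics.read_camera(n),cv2.COLOR_RGB2BGR))
a=cv2.imread('pics/top0.png');cv2.imwrite('pics/top0b.png',cv2.resize(a,(800,600),interpolation=cv2.INTER_CUBIC))
E
```

```text
pics
{'t': 0.0, 'joint_pos': array([ 1.021 ,  0.0534,  1.6143, -0.0001,  1.476 , -0.119 ]), 'qd': array([-0.0003, -0.0013, -0.003 , -0.0001, -0.0004,  0.0005]), 'joint_efforts': array([  0.0003, -39.3656, -37.019 ,  -0.0001,   0.0067,  -0.    ]), 'position': array([0.2608, 0.5677, 0.4034]), 'tcp_rot': array([-0.0003,  0.2137,  0.9769, -0.001 ]), 'ft_force': array([ 0.1171, -0.2539,  0.2794]), 'wrist_torque': array([ 0.012 , -0.0318, -0.024 ]), 'grasp_force': 0.0, 'gripper_width': 0.08542776564624165}
top {'camera_matrix': array([[408.3087,   0.    , 251.7177],
       [  0.    , 408.3087, 192.0815],
       [  0.    ,   0.    ,   1.    ]]), 'extrinsics': array([[ 0.0137,  0.9839, -0.1782,  0.3749],
       [-0.9999,  0.0152,  0.0072,  0.059 ],
       [ 0.0098,  0.1781,  0.984 ,  1.0735],
       [ 0.    ,  0.    ,  0.    ,  1.    ]])}
side {'camera_matrix': array([[464.9396,   0.    , 250.9513],
       [  0.    , 464.9396, 190.2555],
       [  0.    ,   0.    ,   1.    ]]), 'extrinsics': array([[ 0.7514,  0.4281, -0.5022, -0.0319],
       [-0.6599,  0.4938, -0.5663, -0.5964],
       [ 0.0056,  0.7569,  0.6535,  0.8415],
       [ 0.    ,  0.    ,  0.    ,  1.    ]])}
wrist {'camera_matrix': array([[301.1784,   0.    , 253.0806],
       [  0.    , 301.1784, 197.967 ],
       [  0.    ,   0.    ,   1.    ]]), 'extrinsics': array([[ 0.4183, -0.8665, -0.2723,  0.1927],
       [ 0.9083,  0.3981,  0.1282,  0.5993],
       [-0.0027, -0.301 ,  0.9536,  0.3719],
       [ 0.    ,  0.    ,  0.    ,  1.    ]])}
```

View pics/top0b.png

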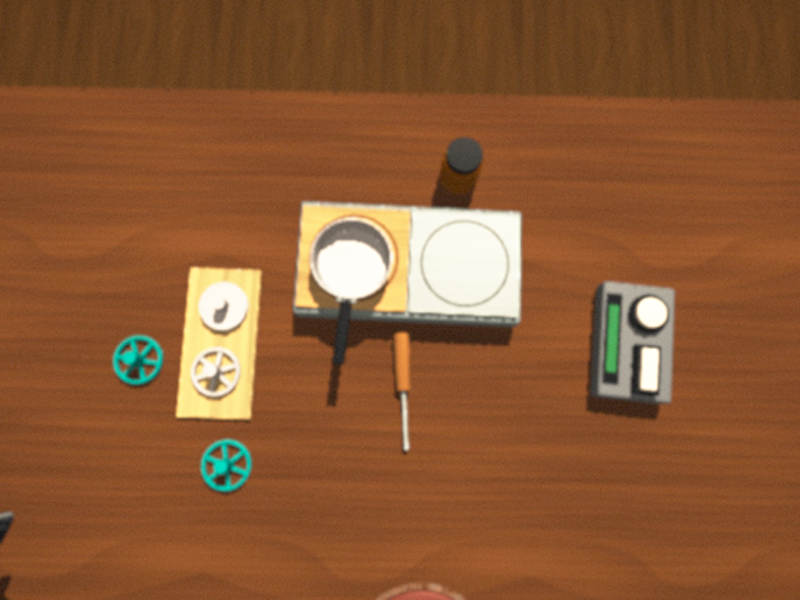

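View pics/side0.png

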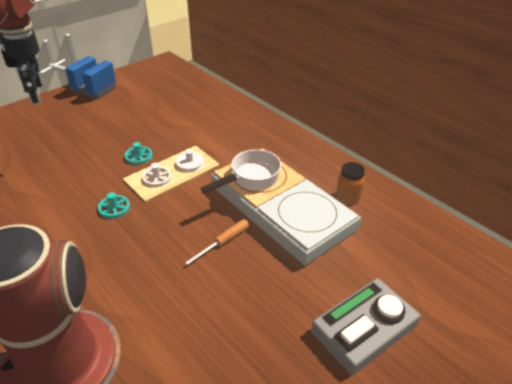

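The top view shows, in 800x600 pixels: pan rim (352,258) with the handle end at (338,362), plate ring (465,263), spoked wheel (215,372), pulley (223,306), round key (651,313) and bar key (649,369). The side view agrees: the plate lies to the robot's right of the parking board, and the wheel is nearer than the pulley.

```bash
cat > h.py <<'E'
from workcell import arm, optics
import cv2, numpy as np
from scipy.optimize import minimize
from scipy.ndimage import map_coordinates
np.set_printoptions(precision=4,suppress=True)
D=np.diag([1,-1,-1])
def proj(c,P):
    E=c["extrinsics"];p=(np.atleast_2d(P)-E[:3,3])@E[:3,:3]@D
    q=p@c["camera_matrix"].T;return q[:,:2]/q[:,2:]
def unproj(c,uv,z):
    E=c["extrinsics"];d=E[:3,:3]@D@np.linalg.solve(c["camera_matrix"],[uv[0],uv[1],1])
    return E[:3,3]+d*(z-E[2,3])/d[2]
def fitcircle(c,img,uv,z,R,s=0.012):
    """centre of a circle of radius R at height z near pixel uv, by summed edge strength"""
    g=cv2.GaussianBlur(cv2.cvtColor(img,cv2.COLOR_RGB2GRAY).astype(float),(0,0),0.8)
    G=np.hypot(cv2.Sobel(g,6,1,0),cv2.Sobel(g,6,0,1));p0=unproj(c,uv,z)
    a=np.linspace(0,2*np.pi,120);C=np.c_[np.cos(a),np.sin(a),0*a]*R
    f=lambda d:-np.minimum(map_coordinates(G,proj(c,p0+C+[d[0],d[1],0])[:,::-1].T,order=1),250).mean()
    k=np.arange(-s,s+1e-6,.001);b=min(((x,y) for x in k for y in k),key=f)
    r=minimize(f,b,method="Nelder-Mead",options=dict(initial_simplex=np.array(b)+[[0,0],[.001,0],[0,.001]]))
    return p0+[*r.x,0],-r.fun
def pic(n,name,scale=1.5):
    i=optics.read_camera(n);cv2.imwrite(f"pics/{name}.png",cv2.cvtColor(cv2.resize(i,None,fx=scale,fy=scale,interpolation=cv2.INTER_CUBIC),4));return i
E
python3 - <<'E'
from h import *
im={n:cv2.cvtColor(cv2.imread(f'pics/{n}0.png'),4) for n in("top","side")}
T=dict(panrim=((352,258),.1,.065),ring=((465,263),.058,.071),wheel=((215,372),.020,.040),pulley=((223,306),.022,.040),tare=((651,313),.064,.024),jar=((464,155),.1,.034))
Sd=dict(panrim=(257,168),ring=(308,211),wheel=(156,176),pulley=(189,160),tare=(390,307),jar=(352,170))
for k,(uv,z,R) in T.items():
    for n,p in(("top",np.array(uv)*.64),("side",Sd[k])):
        c=optics.get_calibration(n);q,v=fitcircle(c,im[n],p,z,R);print(k,n,q,round(v,1), 'hand',unproj(c,p,z)[:2])
c=optics.get_calibration("top")
for k,uv,z in(("handle end",(338,362),.096),("handle start",(347,300),.096),("hold",(649,369),.064),("wheelhub",(213,366),.054),("pl corners",(303,203),.058),("",(522,212),.058),("",(519,320),.058),("",(295,312),.058)): print(k,unproj(c,np.array(uv)*.64,z))
c=optics.get_calibration("side")
print("hold side",unproj(c,(359,331),.064),"handle end side",unproj(c,(205,190),.096))
E
```

```text
panrim top [0.6148 0.1203 0.1   ] 191.7 hand [0.6174 0.1176]
panrim side [0.6193 0.1207 0.1   ] 179.8 hand [0.6078 0.102 ]
ring top [ 0.6284 -0.0634  0.058 ] 80.8 hand [ 0.6224 -0.0649]
ring side [ 0.6212 -0.07    0.058 ] 80.3 hand [ 0.6246 -0.0677]
wheel top [0.4358 0.3417 0.02  ] 130.0 hand [0.4414 0.3421]
wheel side [0.4332 0.3472 0.02  ] 153.5 hand [0.4389 0.3353]
pulley top [0.5533 0.3367 0.022 ] 112.5 hand [0.5511 0.3352]
pulley side [0.5486 0.3378 0.022 ] 123.3 hand [0.5505 0.3333]
tare top [ 0.5442 -0.3642  0.064 ] 250.0 hand [ 0.5432 -0.3632]
tare side [ 0.5459 -0.3665  0.064 ] 233.7 hand [ 0.5402 -0.3702]
jar top [ 0.7913 -0.0584  0.1   ] 48.7 hand [ 0.7918 -0.0593]
jar side [ 0.7864 -0.0669  0.1   ] 92.7 hand [ 0.7872 -0.0643]
handle end [0.4546 0.1351 0.096 ]
handle start [0.5511 0.124  0.096 ]
hold [ 0.4532 -0.3547  0.064 ]
wheelhub [0.4487 0.3368 0.054 ]
pl corners [0.7205 0.2039 0.058 ]
 [ 0.7111 -0.1603  0.058 ]
 [ 0.5295 -0.1514  0.058 ]
 [0.537  0.2096 0.058 ]
hold side [ 0.4509 -0.364   0.064 ] handle end side [0.4564 0.1241 0.096 ]
```

```bash
python3 -m crank '[[[85,0,0,0,-8.2],[85,0,0,0,-8.2],[85,0,0,0,-8.3],[85,-28.4,-49,5.5,0],[85,-28.4,-49,5.5,0],[85,-28.4,-49,5.5,0],[85,-28.4,-49,5.5,0],[85,-28.4,-49,5.5,0],[85,-28.4,-49,5.5,0],[85,-28.4,-49,5.5,0],[85,-28.4,-49,5.5,0],[85,-28.4,-49,5.5,0]]]' 40
python3 -m crank '[[[85,0,0,0,0],[85,0,0,0,0],[85,0,0,0,0]]]'
python3 - <<'E'
from h import *
s=arm.sense();print(s['position'],s['tcp_rot'],s['qd'])
c=optics.get_calibration("wrist");im=pic("wrist","w1");np.save("pics/w1.npy",im)
print(c["extrinsics"])
for n,p,z in(("pan",(.617,.1205,.1),.1),("ring",(.6225,-.066,.058),.058),("hend",(.4555,.13,.096),.096)):print(n,proj(c,p)*1.5)
E
```

```text
t: 1.65
position: [0.5172, 0.1252, 0.3549]
tcp_rot: [0.0, -0.0, 1.0, 0.0]
ft_force: [0.7, 1.8, 0.6]
gripper_width: 0.0852
grasp_force: 0.0
t: 2.02
position: [0.5162, 0.128, 0.3552]
tcp_rot: [-0.0, -0.001, 1.0, 0.0]
ft_force: [0.3, 0.4, 0.4]
gripper_width: 0.0849
grasp_force: 0.0
[0.5162 0.128  0.3552] [-0.     -0.001   1.      0.0001] [ 0.008  -0.0012 -0.0015 -0.0016 -0.0034 -0.0019]
[[-0.0013 -0.9537 -0.3007  0.4411]
 [ 1.     -0.0015  0.0006  0.1274]
 [-0.001  -0.3007  0.9537  0.3235]
 [ 0.      0.      0.      1.    ]]
pan [[367.8275 467.7015]]
ring [[ 95.8046 433.256 ]]
hend [[385.2692 185.3649]]
```

View pics/w1.png

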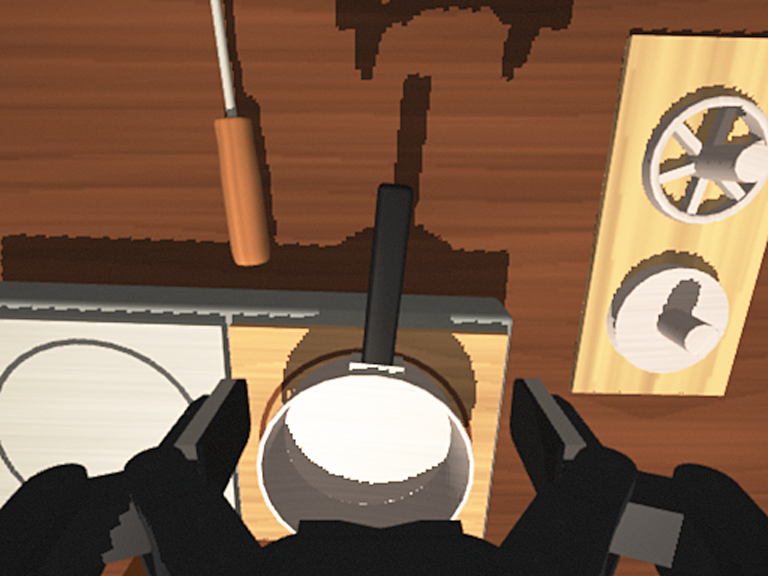

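The wrist view shows the handle from its end at (394,187) to its root at (380,362), the pan rim spanning columns 258–472 and the plate/board seam at x≈228. There is free room for the fingers on both sides of the handle.

```bash
python3 - <<'E'
from h import *
im=np.load("pics/w1.npy");c=optics.get_calibration("wrist")
m=im.copy()
print(fitcircle(c,im,np.array((366,466))/1.5,.1,.065,.008))
a=unproj(c,np.array((394,187))/1.5,.096);b=unproj(c,np.array((380,355))/1.5,.096);print(a,b,np.degrees(np.arctan2(*(a-b)[1::-1])))
g=cv2.cvtColor(im,6).astype(float)
# dark-line fit of ring (0.070 centre-line), in top, side & wrist
a=np.linspace(0,2*np.pi,200)
for n,I in(("top",cv2.imread("pics/top0.png")),("side",cv2.imread("pics/side0.png"))):
    c=optics.get_calibration(n);g=cv2.GaussianBlur(cv2.cvtColor(I,6).astype(float),(0,0),.7)
    for R in(.069,.070,.071):
        C=np.c_[np.cos(a),np.sin(a),0*a]*R
        f=lambda d:map_coordinates(g,proj(c,np.array([.624,-.066,.058])+C+[d[0],d[1],0])[:,::-1].T,order=1).mean()
        k=np.arange(-.01,.0101,.0005);d=min(((x,y) for x in k for y in k),key=f);print(n,R,.624+d[0],-.066+d[1],f(d))
E
```

```text
(array([0.6214, 0.1193, 0.1   ]), np.float64(130.57447002370228))
[0.4563 0.1343 0.096 ] [0.5464 0.1276 0.096 ] 175.74225536539282
top 0.069 0.623 -0.06349999999999999 221.49638226739472
top 0.07 0.6235 -0.06349999999999999 217.10291103756376
top 0.071 0.624 -0.06349999999999999 215.4072666542552
side 0.069 0.6235 -0.06549999999999999 218.65059677762096
side 0.07 0.6235 -0.06549999999999999 215.14690485846901
side 0.071 0.6235 -0.06499999999999999 213.93945104918944
```

```bash
python3 -m crank '[[[85,0,1,0,4.3],[85,0,0,28,0],[85,0,0,28,0],[85,0,0,28,0],[85,0,0,26,0],[85,0,0,0,0],[40,0,0,0,0],[40,0,0,0,0],[10,0,0,0,0],[10,0,0,0,0],[10,0,0,0,0],[10,0,0,0,0]]]' 40
python3 -m crank '[[[10,0,0,0,0],[10,0,0,0,0],[10,0,0,0,0]]]' 60
```

```text
t: 3.58
position: [0.517, 0.1279, 0.246]
tcp_rot: [0.0, 0.037, 0.999, 0.0]
ft_force: [-1.0, -0.2, 5.5]
gripper_width: 0.0176
grasp_force: 42.1
t: 3.95
position: [0.517, 0.128, 0.246]
tcp_rot: [0.0, 0.037, 0.999, 0.0]
ft_force: [-2.2, -0.1, 6.5]
gripper_width: 0.0165
grasp_force: 62.3
```

```bash
python3 -m crank '[[[10,0,0,-0.5,0],[10,0,0,0,0],[10,0,0,0,0]]]' 60; python3 - <<'E'
from h import *
s=arm.sense();print(s['position'],s['ft_force'],s['wrist_torque'])
E
```

```text
t: 4.32
position: [0.517, 0.1279, 0.246]
tcp_rot: [0.001, 0.037, 0.999, 0.0]
ft_force: [0.7, -0.5, 3.7]
gripper_width: 0.0164
grasp_force: 62.0
[0.517  0.1279 0.246 ] [ 0.7034 -0.4799  3.7218] [-0.1023 -0.1133 -0.0898]
```

```bash
python3 -m crank '[[[10,0,0,-0.5,0],[10,0,-3,0,0],[10,-0.5,-6,0,0],[10,-1.2,-12,0,0],[10,-1.2,-12,0,0],[10,-1.2,-12,0,0],[10,-1.2,-12,0,0],[10,-1.2,-12,0,0],[10,-1.2,-12,0,0],[10,-1.2,-12,0,0],[10,-0.5,-6,0,0],[10,0,-1,0,0]]]' 60; python3 - <<'E'
from h import *
s=arm.sense();print(s['position'],s['ft_force'],s['wrist_torque'])
im=pic("top","top1")
c=optics.get_calibration("top");cs=optics.get_calibration("side")
d=np.array(s['position'])-[.517,.128,.246];d[2]=0
q=np.array([.620,.1205,.1])+d;print("expect",q)
print(fitcircle(c,im,proj(c,q)[0],.1,.065));im=pic("side","side1",1.5)
print(fitcircle(cs,im,proj(cs,q)[0],.1,.065))
E
```

```text
t: 5.82
position: [0.5187, 0.0271, 0.2462]
tcp_rot: [0.0, 0.038, 0.999, -0.0]
ft_force: [-0.2, 2.1, 2.6]
gripper_width: 0.017
grasp_force: 61.9
[0.5187 0.0271 0.2462] [-0.1569  2.1411  2.5798] [ 0.4376 -0.1296  0.1176]
expect [0.6217 0.0196 0.1   ]
(array([0.6136, 0.0203, 0.1   ]), np.float64(138.9816532055176))
(array([0.6241, 0.0112, 0.1   ]), np.float64(164.11154181847627))
```

View pics/side1.png

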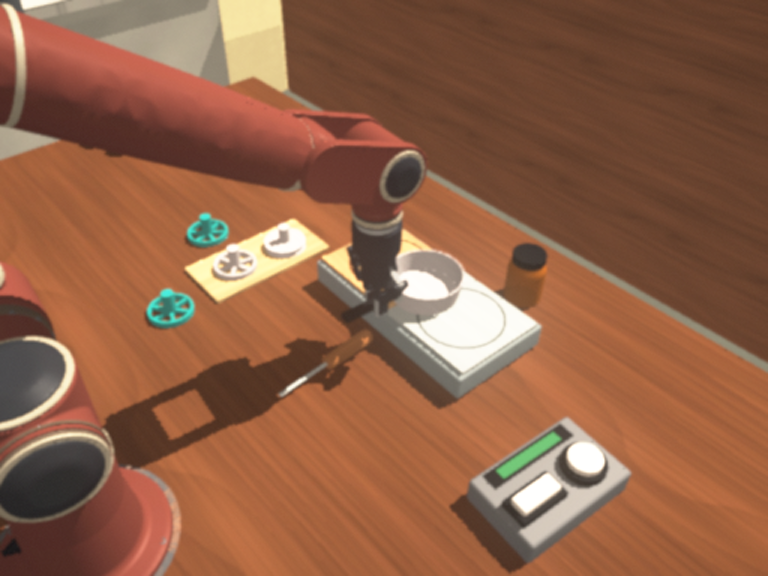

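The pan has slid flat; it is gripped by the handle and half across the seam, with nothing touched on the way. I'll finish the slide.

```bash
python3 -m crank '[[[10,0,-3,0,0],[10,-1,-8,0,0],[10,-1.2,-12,0,0],[10,-1.2,-12,0,0],[10,-1.2,-12,0,0],[10,-1.2,-12,0,0],[10,-1.2,-12,0,0],[10,-0.7,-8,0,0],[10,-0.4,-3,0,0],[10,0,0,0,0],[10,0,0,0,0]]]' 60; python3 - <<'E'
from h import *
s=arm.sense();print(s['position'],s['ft_force'],s['wrist_torque'])
d=np.array(s['position'])-[.517,.128,.246];d[2]=0
q=np.array([.620,.1205,.1])+d;print("expect",q)
c=optics.get_calibration("wrist");im=pic("wrist","w2",1.5);np.save("pics/w2.npy",im)
print(fitcircle(c,im,proj(c,q)[0],.1,.065),proj(c,q)*1.5)
c=optics.get_calibration("top");im=optics.read_camera("top");cv2.imwrite("pics/t2.png",cv2.cvtColor(cv2.resize(im[100:230,230:360],(780,600)),4))
E
```

```text
t: 7.3
position: [0.5205, -0.0551, 0.2462]
tcp_rot: [-0.0, 0.037, 0.999, -0.001]
ft_force: [-0.5, -1.4, 3.4]
gripper_width: 0.0171
grasp_force: 61.9
[ 0.5205 -0.0551  0.2462] [-0.5497 -1.4192  3.3681] [-0.1951  0.0381 -0.0748]
expect [ 0.6235 -0.0626  0.1   ]
(array([ 0.6146, -0.0625,  0.1   ]), np.float64(31.657450060987312)) [[382.3181 673.3856]]
```

View pics/w2.png

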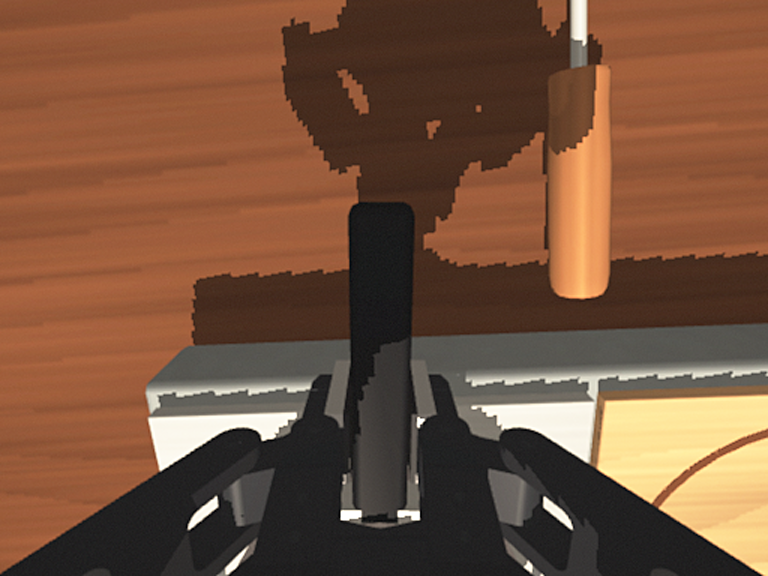

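The handle end is at (381,204), still square in the fingers, with its root at row 510 and the plate underneath. I'll release, rise clear and check the centring.

```bash
python3 -m crank '[[[30,0,0,0,0],[50,0,0,0,0],[85,0,0,0,0],[85,0,0,0,0],[85,0,0,-10,0],[85,0,0,-30,0],[85,0,0,-40,0],[85,20,0,-40,-4.3],[85,30,0,0,0],[85,30,0,0,0],[85,0,0,0,0],[85,0,0,0,0]]]' 60; python3 - <<'E'
from h import *
s=arm.sense();print(s['position'],s['tcp_rot'],s['ft_force'],s['qd'])
q=np.array([.6235,-.0626,.1])
a=np.linspace(0,2*np.pi,200)
for n in("wrist","top","side"):
    c=optics.get_calibration(n);im=pic(n,n+"3",1.5);np.save(f"pics/{n}3.npy",im)
    print(n,proj(c,q)*1.5,"pan",fitcircle(c,im,proj(c,q)[0],.1,.065),"under",fitcircle(c,im,proj(c,q-[0,0,.042])[0],.058,.058,.008))
    g=cv2.GaussianBlur(cv2.cvtColor(im,7).astype(float),(0,0),.7)
    C=np.c_[np.cos(a),np.sin(a),0*a]*.0705
    f=lambda d:np.minimum(map_coordinates(g,proj(c,np.array([.6235,-.0645,.058])+C+[d[0],d[1],0])[:,::-1].T,order=1,mode='nearest'),255).mean()
    k=np.arange(-.008,.00801,.0005);d=min(((x,y) for x in k for y in k),key=f);print("ring",.6235+d[0],-.0645+d[1])
E
```

```text
t: 8.9
position: [0.4409, -0.0534, 0.3669]
tcp_rot: [0.001, -0.0, 1.0, -0.0]
ft_force: [0.0, -0.2, -0.0]
gripper_width: 0.0849
grasp_force: 0.0
[ 0.4409 -0.0534  0.3669] [ 0.0008 -0.0001  1.     -0.0002] [ 0.049  -0.2159 -0.0116] [ 0.0034  0.0218 -0.0109 -0.0012 -0.0009  0.0006]
wrist [[367.2939 558.0982]] pan (array([ 0.6235, -0.0635,  0.1   ]), np.float64(92.4632009759191)) under (array([ 0.6165, -0.0576,  0.058 ]), np.float64(65.0495972290472))
ring 0.6250000000000001 -0.065
top [[448.0966 245.7957]] pan (array([ 0.6187, -0.0616,  0.1   ]), np.float64(186.98094874035314)) under (array([ 0.6259, -0.0595,  0.058 ]), np.float64(134.29861559817192))
ring 0.6175 -0.06149999999999999
side [[461.4521 296.0451]] pan (array([ 0.6152, -0.0633,  0.1   ]), np.float64(148.07944542300936)) under (array([ 0.6136, -0.0631,  0.058 ]), np.float64(117.80363333041281))
ring 0.6235 -0.0645
```

View pics/wrist3.png

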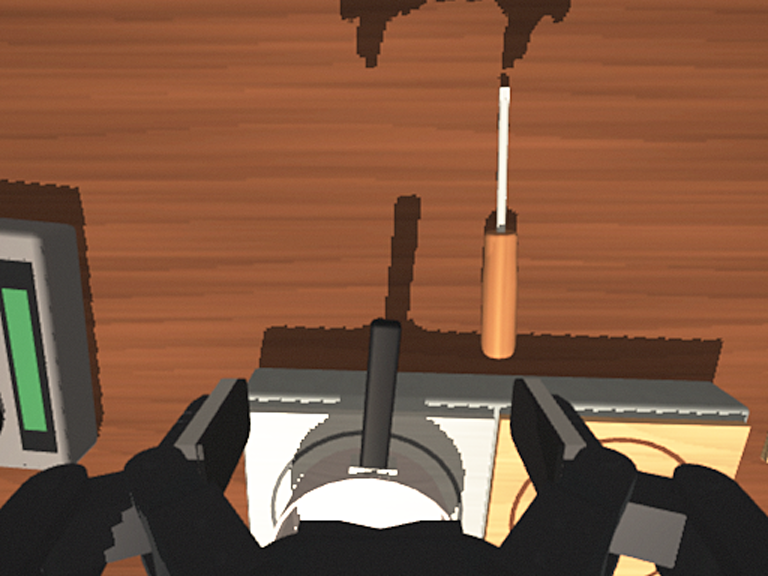

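The view has the pan mostly hidden behind the gripper (rim at row ~480). Moving forward in x will bring it into the clear.

```bash
python3 -m crank '[[[85,-40,0,0,0],[85,-50,0,0,0],[85,-50,0,0,0],[85,-40,0,0,0],[85,0,0,0,0],[85,0,0,0,0]]]'; python3 - <<'E'
from h import *
q=np.array([.6235,-.0626,.1]);c=optics.get_calibration("wrist");im=pic("wrist","w4",1.5);np.save("pics/w4.npy",im)
print(proj(c,q)*1.5,"pan",fitcircle(c,im,proj(c,q)[0],.1,.065))
E
```

```text
t: 9.8
position: [0.6206, -0.0533, 0.3655]
tcp_rot: [-0.001, -0.0, 1.0, 0.0]
ft_force: [-0.1, 0.5, 0.2]
gripper_width: 0.0848
grasp_force: 0.0
[[363.7269 305.2308]] pan (array([ 0.6231, -0.0604,  0.1   ]), np.float64(153.55075313140435))
```

View pics/w4.png

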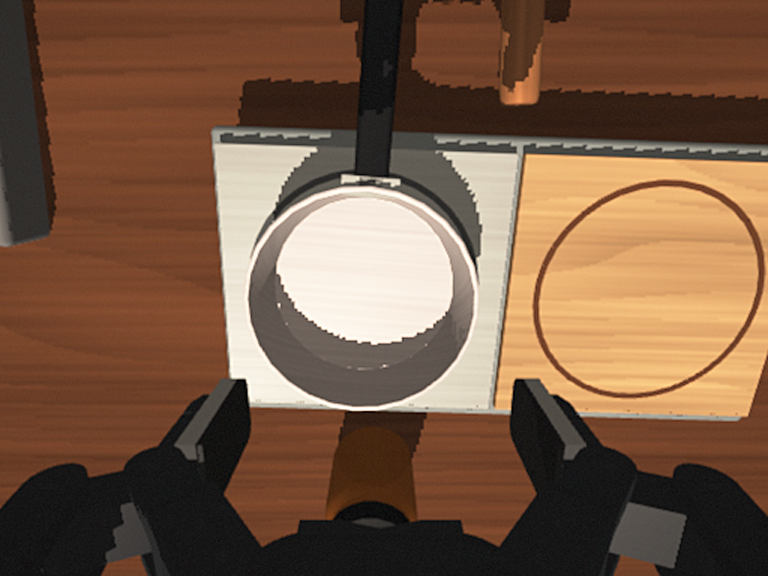

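Pan is upright on the plate, rim centred at (363,298); the parking ring is at (650,289). Plate corners are at (214,143), (520,152), (231,405) and (493,409).

```bash
python3 - <<'E'
from h import *
c=optics.get_calibration("wrist");im=np.load("pics/w4.npy")
P=[unproj(c,np.array(u)/1.5,.058) for u in((214,143),(520,152),(231,405),(493,409))];print(np.array(P),np.mean(P,0))
g=cv2.GaussianBlur(cv2.cvtColor(im,7).astype(float),(0,0),.7);a=np.linspace(0,2*np.pi,200)
for R in(.069,.07,.071):
    C=np.c_[np.cos(a),np.sin(a),0*a]*R;p0=unproj(c,np.array((650,289))/1.5,.058)
    f=lambda d:map_coordinates(g,proj(c,p0+C+[d[0],d[1],0])[:,::-1].T,order=1,mode='nearest').mean()
    k=np.arange(-.01,.0101,.0005);d=min(((x,y) for x in k for y in k),key=f);print("parkring",p0[0]+d[0],p0[1]+d[1],f(d))
for p in((.6231,-.0604),(.6235,-.0645)):print(p,fitcircle(c,im,proj(c,[*p,.1])[0],.1,.065,.005),fitcircle(c,im,proj(c,[*p,.1])[0],.1,.062,.005))
v=im[int(180/1.5):int(420/1.5),int(225/1.5):int(515/1.5)]
cv2.imwrite("pics/w4c.png",cv2.cvtColor(cv2.resize(v,None,fx=4,fy=3.5,interpolation=3),4))
E
```

```text
[[ 0.5384 -0.1499  0.058 ]
 [ 0.5434  0.0277  0.058 ]
 [ 0.7103 -0.157   0.058 ]
 [ 0.7134  0.0247  0.058 ]] [ 0.6264 -0.0636  0.058 ]
parkring 0.6305353883647498 0.11666562331953685 130.19142296778531
parkring 0.6315353883647498 0.11666562331953685 89.96605210128497
parkring 0.6315353883647498 0.11666562331953685 78.5933780984496
(0.6231, -0.0604) (array([ 0.6198, -0.0638,  0.1   ]), np.float64(154.64212945743867)) (array([ 0.6225, -0.0643,  0.1   ]), np.float64(223.89686021460406))
(0.6235, -0.0645) (array([ 0.6229, -0.0602,  0.1   ]), np.float64(153.57041341250454)) (array([ 0.6246, -0.0645,  0.1   ]), np.float64(229.5618291829623))
```

```bash
python3 - <<'E'
from h import *
a=np.linspace(0,2*np.pi,300)
R={"top":(.6235,-.0635),"side":(.6235,-.065),"wrist":(.6272,-.065)}
for n,fn in(("top","top3"),("side","side3"),("wrist","w4")):
    c=optics.get_calibration(n);im=np.load(f"pics/{fn}.npy")
    G=cv2.cvtColor(im,7).astype(float)
    best=[]
    def f(d):
        q=np.array([d[0],d[1],.1]);s=[]
        for r in(.0595,.0635,.0675):
            s.append(map_coordinates(G,proj(c,q+np.c_[np.cos(a),np.sin(a),0*a]*r)[:,::-1].T,order=1,mode='nearest'))
        return -np.mean(np.abs(s[1]-s[0])+np.abs(s[1]-s[2]))-np.mean(s[1])
    k=np.arange(-.01,.0101,.0005);d=min(((.622+x,-.0635+y) for x in k for y in k),key=f)
    print(n,d,f(d),"ring-pan",np.array(R[n])-d)
E
```

```text
top (np.float64(0.621), np.float64(-0.06249999999999999)) -314.852168256655 ring-pan [ 0.0025 -0.001 ]
side (np.float64(0.6215), np.float64(-0.06549999999999999)) -285.1724617280499 ring-pan [0.002  0.0005]
wrist (np.float64(0.6245), np.float64(-0.06499999999999999)) -438.82736226347913 ring-pan [ 0.0027 -0.    ]
```

All three cameras agree that the pan is 2.5 mm short in x and right in y. I'll regrip and nudge it.

```bash
python3 -m crank '[[[85,50,-1,0,0],[85,50,-1,0,4.3],[85,0,0,40,0],[85,0,0,40,0],[85,0,0,30,0],[85,0,0,9,0],[40,0,0,0,0],[10,0,0,0,0],[10,0,0,0,0],[10,0,0,0,0],[10,0,0,0,0],[10,0,0,0,0]]]' 40
python3 -m crank '[[[10,0,0,0,0],[10,-1,0,0,0],[10,-1.5,0,0,0],[10,0,0,0,0],[10,0,0,0,0]]]' 40
```

```text
t: 11.35
position: [0.5211, -0.0555, 0.2482]
tcp_rot: [0.001, 0.037, 0.999, -0.0]
ft_force: [-1.8, 0.9, 6.2]
gripper_width: 0.017
grasp_force: 42.2
t: 11.98
position: [0.5232, -0.0556, 0.2483]
tcp_rot: [-0.0, 0.037, 0.999, -0.0]
ft_force: [-4.7, 0.0, 8.7]
gripper_width: 0.017
grasp_force: 42.6
```

```bash
python3 -m crank '[[[30,0,0,0,0],[50,0,0,0,0],[85,0,0,0,0],[85,0,0,0,0],[85,0,0,-10,0],[85,0,0,-30,0],[85,0,0,-40,0],[85,0,0,-30,-4.3],[85,-11,-40,0,0],[40,-11,-55,0,0],[0,0,-55,0,0],[0,0,-55,0,0]]]' 40
python3 -m crank '[[[0,0,-55,0,0],[0,0,-48,0,0],[0,0,0,0,0],[0,0,0,0,0],[0,0,0,0,0]]]' 40
python3 - <<'E'
from h import *
a=np.linspace(0,2*np.pi,300)
R={"top":(.6235,-.0635),"side":(.6235,-.065)}
s=arm.sense();print(s['position'],s['gripper_width'])
for n in("top","side"):
    c=optics.get_calibration(n);im=pic(n,n+"5");G=cv2.cvtColor(im,7).astype(float)
    def f(d):
        q=np.array([d[0],d[1],.1]);s=[]
        for r in(.0595,.0635,.0675):
            s.append(map_coordinates(G,proj(c,q+np.c_[np.cos(a),np.sin(a),0*a]*r)[:,::-1].T,order=1,mode='nearest'))
        return -np.mean(np.abs(s[1]-s[0])+np.abs(s[1]-s[2]))-np.mean(s[1])
    k=np.arange(-.01,.0101,.0005);d=min(((.622+x,-.0635+y) for x in k for y in k),key=f)
    print(n,d,f(d),"ring-pan",np.array(R[n])-d)
E
```

```text
t: 13.48
position: [0.5452, -0.2622, 0.3582]
tcp_rot: [0.001, -0.0, 1.0, -0.0]
ft_force: [0.8, 0.5, 0.6]
gripper_width: 0.0317
grasp_force: 0.0
t: 14.1
position: [0.5455, -0.3623, 0.3575]
tcp_rot: [0.0, -0.001, 1.0, 0.0]
ft_force: [-0.6, 0.3, -0.7]
gripper_width: -0.0002
grasp_force: 0.0
[ 0.5455 -0.3623  0.3575] -0.00015132716148165933
top (np.float64(0.623), np.float64(-0.06249999999999999)) -328.5763853768633 ring-pan [ 0.0005 -0.001 ]
side (np.float64(0.6235), np.float64(-0.06499999999999999)) -282.33588526377673 ring-pan [ 0. -0.]
```

View pics/side5.png

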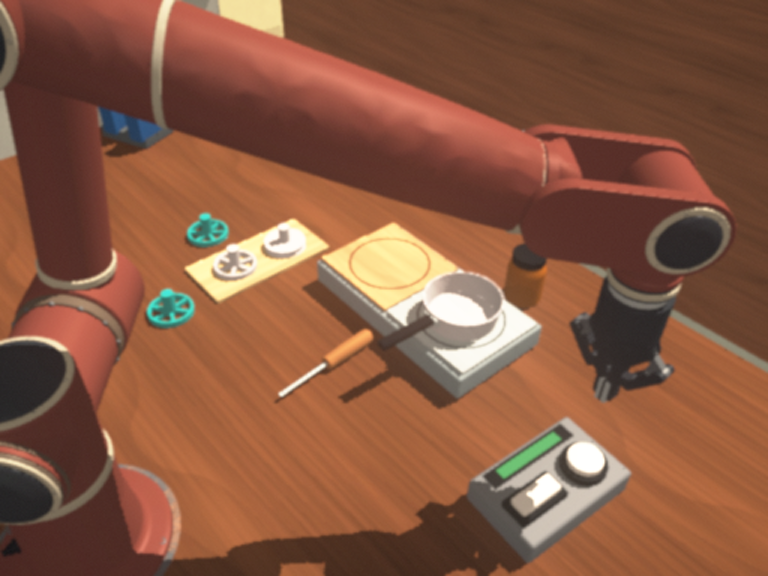

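The pan is centred to about 1 mm, and the closed fingers hang over the round key. Next is the tare press.

```bash
python3 -m crank '[[[0,0,-2,30,0],[0,0,0,30,0],[0,0,0,30,0],[0,0,0,20,0],[0,0,0,5,0],[0,0,0,0,0],[0,0,0,2,0],[0,0,0,2,0],[0,0,0,0,0]]]' 40
```

```text
t: 15.32
position: [0.5452, -0.3656, 0.2385]
tcp_rot: [0.0, -0.0, 1.0, -0.0]
ft_force: [0.3, -1.0, -0.5]
gripper_width: 0.0004
grasp_force: 0.0
```

```bash
python3 -m crank '[[[0,0,0,2,0],[0,0,0,2,0],[0,0,0,1,0],[0,0,0,0,0]]]' 40; python3 -m crank '[[[0,0,0,2,0],[0,0,0,0,0]]]' 40;  python3 -m crank '[[[0,0,0,1,0],[0,0,0,0,0]]]' 40
```

```text
t: 15.82
position: [0.5454, -0.3657, 0.2337]
tcp_rot: [0.0, -0.0, 1.0, -0.0]
ft_force: [-0.1, -0.3, 3.8]
gripper_width: -0.0001
grasp_force: 1.8
t: 16.08
position: [0.5454, -0.3657, 0.2316]
tcp_rot: [0.0, -0.0, 1.0, -0.0]
ft_force: [-0.6, 0.4, 4.5]
gripper_width: -0.0002
grasp_force: 2.4
t: 16.32
position: [0.5454, -0.3658, 0.2314]
tcp_rot: [0.0, -0.0, 1.0, -0.0]
ft_force: [-3.2, 0.9, 8.3]
gripper_width: 0.0001
grasp_force: 4.2
```

```bash
python3 -m crank '[[[0,0,0,1,0],[0,0,0,0,0]]]' 40;  python3 -m crank '[[[0,0,0,-5,0],[0,0,0,-10,0],[0,0,0,-35,0],[0,0,0,-45,0],[0,0,0,-40,0],[0,5,30,0,0],[40,8,54,0,0],[85,9,58,0,0],[85,9,58,0,0],[85,9,58,0,0],[85,9,58,0,0],[85,9,58,0,0]]]' 40
python3 -m crank '[[[85,9,58,0,0],[85,9,58,0,0],[85,9,58,0,0],[85,9,58,0,0],[85,9,58,0,0],[85,5,30,0,0],[85,2,15,0,0],[85,0,0,0,0],[85,0,0,0,0]]]'
python3 - <<'E'
from h import *
s=arm.sense();print(s['position'],s['tcp_rot'])
c=optics.get_calibration("wrist");im=pic("wrist","w6",1.5);np.save("pics/w6.npy",im)
for z in(.02,.054):print(proj(c,[.4345,.3445,z])*1.5)
print(fitcircle(c,im,proj(c,[.4345,.3445,.02])[0],.02,.04,.01),fitcircle(c,im,proj(c,[.4345,.3445,.054])[0],.054,.011,.01))
E
```

```text
t: 16.58
position: [0.5455, -0.3658, 0.2314]
tcp_rot: [0.0, -0.0, 1.0, -0.0]
ft_force: [-4.6, 2.8, 13.2]
gripper_width: -0.0002
grasp_force: 6.2
t: 18.08
position: [0.4861, 0.0102, 0.3636]
tcp_rot: [-0.0, 0.0, 1.0, 0.0]
ft_force: [0.9, 0.6, 0.8]
gripper_width: 0.0851
grasp_force: 0.0
t: 19.2
position: [0.4353, 0.3425, 0.364]
tcp_rot: [-0.0, 0.0, 1.0, -0.0]
ft_force: [-0.0, -0.5, 0.5]
gripper_width: 0.0853
grasp_force: 0.0
[0.4353 0.3425 0.364 ] [-0.0001  0.0005  1.     -0.0003]
[[384.0332 264.592 ]]
[[384.428  276.9845]]
(array([0.4374, 0.3433, 0.02  ]), np.float64(183.00499554381045)) (array([0.4458, 0.3428, 0.054 ]), np.float64(178.1619289738841))
```

View pics/w6.png

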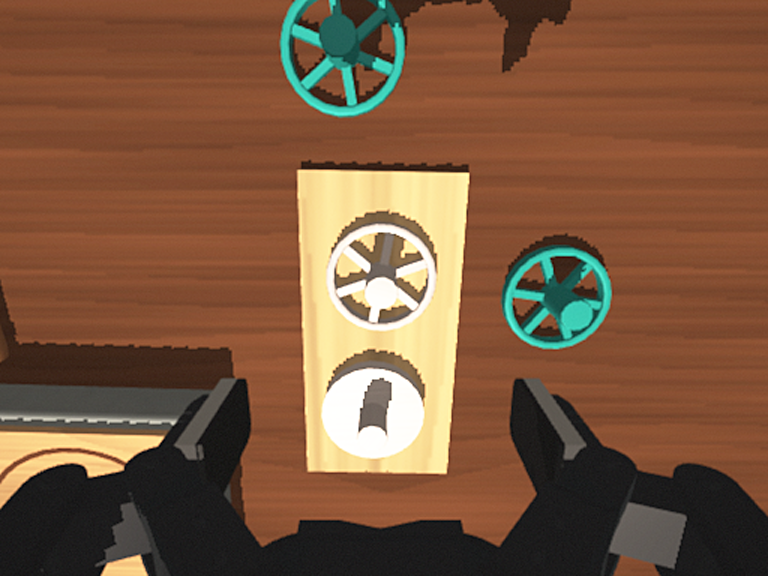

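The spoked wheel is at (382,276), with its upright hub top at (381,293). The pulley is beyond it at (373,412), the turquoise look-alikes are well clear, and there is free room for the fingers.

```bash
python3 - <<'E'
from h import *
c=optics.get_calibration("wrist")
print(unproj(c,np.array((381,293))/1.5,.054),unproj(c,np.array((382.5,276.5))/1.5,.02))
E
python3 -m crank '[[[60,-9,0.5,0,0],[60,0,0,40,0],[60,0,0,45,0],[60,0,0,40,0],[60,0,0,25,0],[60,0,0,10,0],[60,0,0,4,0],[60,0,0,0,0],[60,0,0,0,0]]]' 40
```

```text
[0.4453 0.3423 0.054 ] [0.4434 0.3434 0.02  ]
t: 20.38
position: [0.4446, 0.3442, 0.2016]
tcp_rot: [0.001, -0.0, 1.0, 0.001]
ft_force: [0.7, 0.2, 0.4]
gripper_width: 0.0601
grasp_force: 0.0
```

```bash
python3 -m crank '[[[60,0,-1,2.5,0],[30,0,0,0,0],[30,0,0,0,0],[15,0,0,0,0],[15,0,0,0,0],[15,0,0,0,0],[15,0,0,0,0],[15,0,0,0,0]]]' 40
python3 -m crank '[[[15,0,0,0,0],[15,0,0,-3,0],[15,0,0,-10,0],[15,0,0,-20,0],[15,0,0,0,0],[15,0,0,0,0]]]' 60
```

```text
t: 21.38
position: [0.4441, 0.343, 0.1979]
tcp_rot: [0.0, -0.0, 1.0, 0.0]
ft_force: [-0.0, 0.2, 2.0]
gripper_width: 0.0211
grasp_force: 39.2
t: 22.12
position: [0.444, 0.343, 0.2311]
tcp_rot: [0.0, -0.0, 1.0, 0.0]
ft_force: [-0.0, -0.2, -2.1]
gripper_width: 0.0204
grasp_force: 58.7
```

```bash
python3 -m crank '[[[15,0,0,-30,0],[15,0,0,-50,0],[15,0,0,-45,0],[15,-10,-23,0,0],[15,-19,-43,0,0],[15,-19,-43,0,0],[15,-19,-43,0,0],[15,-19,-43,0,0],[15,-19,-43,0,0],[15,-19,-43,0,0],[15,-19,-43,0,0],[15,-19,-43,0,0]]]' 60
python3 -m crank '[[[15,-14,-28,0,0],[15,-5.5,-12.5,0,0],[15,0,0,0,0],[15,0,0,0,0],[15,0,0,0,0]]]'
python3 - <<'E'
from h import *
s=arm.sense();print(s['position'],s['tcp_rot'])
c=optics.get_calibration("wrist");im=pic("wrist","w7",1.5)
E
```

```text
t: 23.62
position: [0.6063, -0.0255, 0.3547]
tcp_rot: [-0.001, -0.0, 1.0, 0.0]
ft_force: [0.6, 0.8, -1.3]
gripper_width: 0.0201
grasp_force: 59.0
t: 24.25
position: [0.6253, -0.0634, 0.3557]
tcp_rot: [-0.0, -0.001, 1.0, 0.0]
ft_force: [-0.1, 0.7, -0.8]
gripper_width: 0.0205
grasp_force: 59.1
[ 0.6253 -0.0634  0.3557] [-0.0001 -0.0009  1.      0.0001]
```

View pics/w7.png

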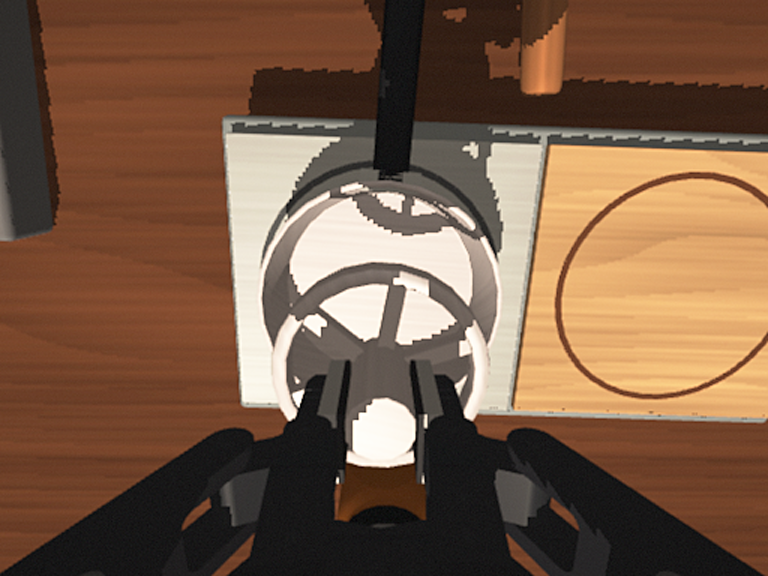

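The wheel hangs level, hub at (383,432) between the pads, above the pan (rim columns 262–498). Lowering now.

```bash
python3 -m crank '[[[15,0,-1,20,0],[15,0,0,30,0],[15,0,0,25,0],[15,0,0,15,0],[15,0,0,7,0],[15,0,0,3,0],[15,0,0,0,0],[15,0,0,0,0]]]' 60; python3 -m crank '[[[15,0,0,1,0],[15,0,0,0,0]]]'; python3 -m crank '[[[15,0,0,1,0],[15,0,0,0,0]]]'
```

```text
t: 25.3
position: [0.626, -0.0656, 0.2568]
tcp_rot: [0.001, -0.0, 1.0, -0.0]
ft_force: [0.9, 0.6, -2.4]
gripper_width: 0.0202
grasp_force: 59.1
t: 25.55
position: [0.6257, -0.0655, 0.2549]
tcp_rot: [0.0, -0.0, 1.0, -0.0]
ft_force: [-0.2, 0.4, -1.7]
gripper_width: 0.0202
grasp_force: 59.1
t: 25.8
position: [0.6256, -0.0655, 0.2535]
tcp_rot: [-0.0, -0.0, 1.0, 0.0]
ft_force: [0.1, -0.2, -2.1]
gripper_width: 0.0204
grasp_force: 59.1
```

```bash
python3 -m crank '[[[15,0,0,0.5,0],[15,0,0,0,0]]]'; python3 -m crank '[[[15,0,0,0.5,0],[15,0,0,0,0]]]'; python3 -m crank '[[[15,0,0,0.5,0],[15,0,0,0,0]]]'
```

```text
t: 26.05
position: [0.6256, -0.0655, 0.2532]
tcp_rot: [-0.0, -0.0, 1.0, 0.0]
ft_force: [-0.8, 0.6, -2.7]
gripper_width: 0.0205
grasp_force: 59.1
t: 26.3
position: [0.6257, -0.0655, 0.253]
tcp_rot: [0.0, -0.0, 1.0, -0.0]
ft_force: [-1.0, 0.2, 0.2]
gripper_width: 0.0202
grasp_force: 59.2
t: 26.55
position: [0.6258, -0.0655, 0.253]
tcp_rot: [0.0, -0.0, 1.0, -0.0]
ft_force: [-3.0, 0.7, 3.8]
gripper_width: 0.0205
grasp_force: 59.3
```

```bash
python3 -m crank '[[[26,0,0,0,0],[32,0,0,0,0],[42,0,0,0,0],[42,0,0,0,0],[42,0,0,0,0],[42,0,0,-10,0],[42,0,0,-30,0],[42,0,0,-45,0],[42,0,0,-35,0],[20,15,-25,0,0],[0,29,-49,0,0],[0,29,-49,0,0]]]' 40
python3 -m crank '[[[0,29,-49,0,0],[0,29,-49,0,0],[0,29,-49,0,0],[0,14,-24,0,0],[0,0,0,0,0],[0,0,0,0,0],[0,0,0,0,0]]]' 40
python3 - <<'E'
from h import *
s=arm.sense();print(s['position'],s['gripper_width'])
for n,fn in(("top","top3"),("side","side3")):
    c=optics.get_calibration(n);I=np.load(f"pics/{fn}.npy");g=cv2.cvtColor(I,7)
    for nm,p in(("hold",[.452,-.36,.064]),("tare",[.545,-.3655,.064])):
        u=proj(c,p)[0].astype(int);m=(g>150).astype('uint8')
        k,L,st,ce=cv2.connectedComponentsWithStats(m)
        print(n,nm,st[L[u[1],u[0]],4],unproj(c,ce[L[u[1],u[0]]],.064))
pic("side","side8");t=pic("top","top8");c=optics.get_calibration("top")
print(proj(c,[.6235,-.0635,.1]))
E
```

```text
t: 28.05
position: [0.5519, -0.1894, 0.3734]
tcp_rot: [0.001, -0.001, 1.0, -0.0]
ft_force: [0.6, -1.1, 1.4]
gripper_width: -0.0001
grasp_force: 0.0
t: 28.92
position: [0.4523, -0.3586, 0.3724]
tcp_rot: [0.0, -0.001, 1.0, 0.0]
ft_force: [0.7, 0.1, 0.6]
gripper_width: 0.0001
grasp_force: 0.0
[ 0.4523 -0.3586  0.3724] 8.143669250830736e-05
top hold 333 [ 0.4545 -0.3548  0.064 ]
top tare 1550 [ 0.5126 -0.3485  0.064 ]
side hold 2934 [ 0.4848 -0.3676  0.064 ]
side tare 2934 [ 0.4848 -0.3676  0.064 ]
[[299.0971 163.8696]]
```

View pics/side8.png

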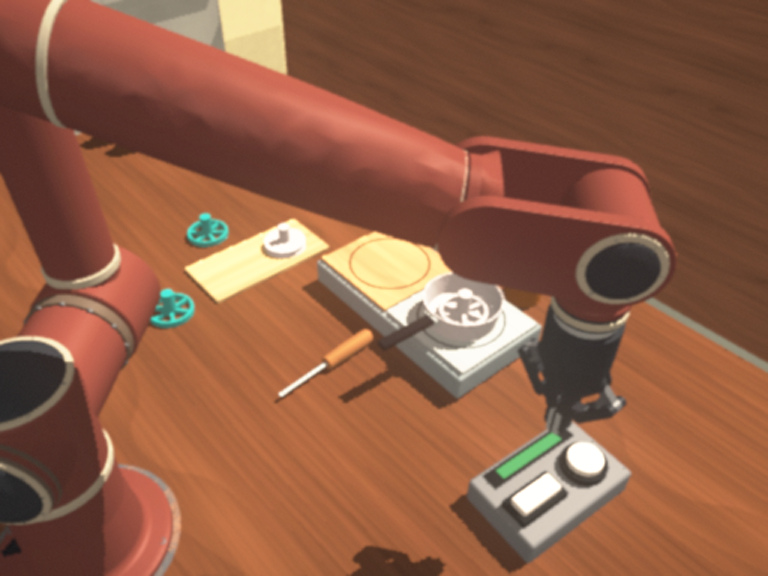

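The wheel lies flat in the centred pan, and the pulley, jar and driver are in place. The bar key is at (537,494). I've now viewed 11 pictures, one over the limit of 10, so I'll check numerically only from here.

```bash
python3 - <<'E'
from h import *
for n in("wrist","top","side"):
    c=optics.get_calibration(n);I=optics.read_camera(n) if n!="top" else np.load("pics/top3.npy");g=I.min(2)
    u=proj(c,[.452,-.359,.064])[0].astype(int)
    for th in(170,190,205,220):
        k,L,st,ce=cv2.connectedComponentsWithStats((g>th).astype('uint8'));l=L[u[1],u[0]]
        if l:
            P=np.array([unproj(c,p,.064)[:2] for p in np.argwhere(L==l)[:,::-1]])
            (cx,cy),wh,an=cv2.minAreaRect((P*1000).astype(np.float32));print(n,th,st[l,4],(cx,cy),wh,an)
E
```

```text
wrist 170 1752 (455.9931335449219, -357.15673828125) (25.664060592651367, 64.64816284179688) 84.32417297363281
wrist 190 1731 (456.10076904296875, -357.1297912597656) (25.484756469726562, 64.27417755126953) 84.44731903076172
wrist 205 1708 (456.1930236816406, -357.14697265625) (25.28631019592285, 64.1104965209961) 84.3744888305664
wrist 220 1687 (456.3182373046875, -357.122314453125) (25.024139404296875, 63.83790969848633) 84.4627914428711
top 170 287 (454.4111022949219, -354.95819091796875) (26.290332794189453, 66.31426239013672) 82.98548126220703
top 190 270 (454.76007080078125, -354.8788757324219) (25.43480110168457, 65.14372253417969) 83.83561706542969
top 205 258 (454.7378845214844, -354.9147644042969) (24.577499389648438, 64.54011535644531) 83.95222473144531
top 220 244 (455.05023193359375, -355.12493896484375) (22.39413833618164, 63.14562225341797) 86.57003021240234
side 170 2392 (487.0894470214844, -356.4570007324219) (108.7321548461914, 176.02198791503906) 83.91840362548828
side 190 431 (455.1890869140625, -358.34698486328125) (26.899484634399414, 66.15062713623047) 84.3283920288086
side 205 411 (454.40106201171875, -358.2402648925781) (26.132972717285156, 64.55728912353516) 84.34025573730469
side 220 397 (454.4429626464844, -358.0860900878906) (25.63096046447754, 64.51808166503906) 84.38145446777344
```

The cap measures 66 x 26 mm in all three cameras, centre (0.455, -0.357). I'll press it there.

```bash
python3 -m crank '[[[0,-3,1.5,30,0],[0,0,0,40,0],[0,0,0,35,0],[0,0,0,20,0],[0,0,0,6,0],[0,0,0,2,0],[0,0,0,0,0],[0,0,0,2,0],[0,0,0,2,0],[0,0,0,2,0],[0,0,0,1,0],[0,0,0,0,0]]]' 40;  python3 -m crank '[[[0,0,0,1.5,0],[0,0,0,0,0]]]';  python3 -m crank '[[[0,0,0,1,0],[0,0,0,0,0]]]'
```

```text
t: 30.62
position: [0.455, -0.3584, 0.2329]
tcp_rot: [0.001, -0.0, 1.0, -0.001]
ft_force: [0.2, -0.5, 4.3]
gripper_width: -0.0004
grasp_force: 2.0
t: 30.88
position: [0.455, -0.3584, 0.2314]
tcp_rot: [0.001, -0.0, 1.0, -0.001]
ft_force: [1.9, -0.8, 5.5]
gripper_width: -0.0004
grasp_force: 2.8
t: 31.12
position: [0.4551, -0.3585, 0.2313]
tcp_rot: [0.0, -0.0, 1.0, -0.001]
ft_force: [-1.1, 0.7, 10.8]
gripper_width: 0.0001
grasp_force: 5.2
```

The key hit its stop at 10.8 N, so I'll back off and check before handing in.

```bash
python3 -m crank '[[[0,0,0,0.5,0],[0,0,0,0,0],[0,0,0,-5,0],[0,0,0,-15,0],[0,0,0,-40,0],[0,0,0,-40,0],[0,0,0,0,0],[0,0,0,0,0],[0,0,0,0,0],[0,0,0,0,0]]]'; python3 - <<'E'
from h import *
I=optics.read_camera("top");c=optics.get_calibration("top");G=cv2.cvtColor(I,7).astype(float);a=np.linspace(0,2*np.pi,300)
def f(d):
    s=[map_coordinates(G,proj(c,np.array([*d,.1])+np.c_[np.cos(a),np.sin(a),0*a]*r)[:,::-1].T,order=1) for r in(.0595,.0635,.0675)]
    return -np.mean(np.abs(s[1]-s[0])+np.abs(s[1]-s[2]))-np.mean(s[1])
k=np.arange(-.01,.0101,.0005);print(min(((.622+x,-.0635+y) for x in k for y in k),key=f),"ring .6235 -.0635")
s=arm.sense();print(s['t'],s['position'],s['ft_force'],arm.job_done())
E
```

```text
t: 32.38
position: [0.4544, -0.3577, 0.3276]
tcp_rot: [-0.001, -0.0, 1.0, 0.001]
ft_force: [0.4, 0.3, -0.2]
gripper_width: -0.0001
grasp_force: 0.0
(np.float64(0.623), np.float64(-0.06249999999999999)) ring .6235 -.0635
the job is handed in; nothing more can be done
32.425 [ 0.4545 -0.3578  0.328 ] [0.3165 0.0721 0.1684] None
```

The job is handed in at 32.4 s with no verdict returned: pan centred on the plate to about 1 mm, round key pressed to its stop, wheel set flat in the pan, then bar key pressed to its stop; I viewed 11 pictures, one over the limit of 10.

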